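# Click the battery pack into the charger

## Task

Put the blue battery pack on charge: set it in the charger's open front, nose first, and slide it in along the floor under the hood until it is fully home and the yellow spring catch has clicked into its notch, then let go. Leave the orange battery pack where it stands.

Things in the scene. Friction and masses are not known exactly. Their poses are not given: they have to be found in the camera images.
- pack_blue: Battery pack to charge, black with blue band and top, 100x56x64 mm, 0.28-0.56 kg, loose on the bench. Origin: centre of underside; x to its nose (brass contacts), z up. Foot 24 mm high: nose x 28..50, rear x -50..0, both 56 wide; between them a notch in each side (38 wide). On it a grip block, x -45..15, 44 wide in y, z 20..64 mm: grasp across y at x = -15.
- pack_orange: A pack of the same shape, size and axes, but with orange band and orange top; it stays where it stands.
- charger: Black and grey charger, 187x130x42 mm, fixed; place and yaw vary. Origin: underside near its middle; x = the way the pack slides in, from the open front to the back; z up. Floor plate 6 mm thick, x -90..97. Guides 24 mm high form a bay 60 wide (y -30..30), x 15..80, flared at the front to 90 wide at x = -20. End stop x = 80. Hood over x 64..97, its underside 34, top 40 above bench.
- charger_home (a point): Point on the charger's floor, 6 mm above the bench, where the pack's origin lies when fully home (charger x = 30, y = 0); axes as the charger's, the pack's x along its x. A good place to set the pack down first is 90 mm before it (charger x = -60): the nose then lies in the flared mouth on the floor plate.
- catch (a joint): Yellow spring catch in the charger's -y guide, at charger x 32..54.5, reaching 7 mm into the bay, tab top 29 mm above bench. 0 = out in the bay; up to 0.012 m = pushed aside by the nose. Spring 2 N, 4 N at 7 mm; sliding in takes 3 to 8 N. Sloped to the mouth, square behind: springs back to about 0 in the pack's notch once the pack is within 3.5 mm of home, and holds it in.

How it is judged:
By the outcome, as a careful person would: the job done as asked, in the order asked, and still so for the second after the job is handed in, with the robot touching nothing.
It also fails if it takes over 42 s, if anything falls off the work surface, if the arm or the gripper's body presses on something with over 40 N, if the wrist force passes 120 N, or if a joint passes its speed limit or range.

## Robot

A 7-joint arm with a two-finger parallel gripper is mounted at the origin on a cart in front of the work surface, level with it; the furniture and walls round the work are solid. World frame = base frame: x ahead of the robot, y to its left, z up, the work surface at z = 0. Lengths are in m, angles in rad, forces in N, time in s.
With the tool pointing down it reaches from about 0.35 to 0.9 m from the base axis. Payload 8.1 kg.
Tool frame: the origin (TCP) lies at the very end of the fingers, on their centre line; the grasp point (between the pads) lies 19 mm behind it (arm.tcp_to_grasp is the distance from the TCP to the grasp point, in m); z points along the fingers, y is the line along which they close (so a half turn about z gives the same grasp; the last joint's range is limited). The gripper opens to 92 mm and grips with 3 to 60 N. Pads are 19 mm wide; open, the fingers measure 130 mm over their backs; the gripper's body (75 mm by 190 mm) begins 47 mm behind the grasp point.
Start: joints at [1.095, 0.434, 0.025, 1.573, -0.012, 1.134, -0.075], TCP at [0.228, -0.582, 0.227] pointing down, gripper open.
Joint ranges: [-2.62, 2.62], [-0.44, 2.09], [-1.27, 1.32], [0.08, 2.57], [-1.32, 4.46], [0.12, 2], [-2.74, 2.74]. Speed limits (rad/s): [2.22, 2.22, 3.01, 3.01, 3.14, 3.14, 3.14].

## Interface

Orientations are given as a rotation vector (axis times angle).
In Python, from cell import arm gives the robot as it stands.
- The arm moves only by the tool jog_arm, called after "Emit:" as a command line: name --argument value ..., lists and objects as JSON in quotes. Schema: {"type":"object","properties":{"ticks":{"type":"string"},"squeeze":{"type":"number"},"only":{"type":"string"},"quiet":{"type":"boolean"},"lines":{"type":"string"}},"required":["ticks"],"additionalProperties":false}. ticks is a string of 1 to 10 rows, parted by a bar, with the numbers parted by spaces; each row has 5 numbers: dx, dy, dz in m, then a turn about the tool's z in rad, then the opening from 0.0 (shut) to 1.0 (fully open); each row shifts and turns the commanded pose from where the row before left it, along the tool's axes as they then stand; what a row does not reach is not made up. A row lasts 1/10 s, in which the tool goes at most 0.05 m and 0.15 rad, less where a joint would pass 70% of its speed; a pose out of reach is approached as far as the arm can. The fingers move at their own pace and stop on an object; squeeze is the grip in N (left out, the last holds). Time passes only in rows, so rows that do not move let the fingers close. The tool returns the time, the measured TCP pose, the force, the opening and the grip force at its end. only (a regular expression) keeps the lines of the reply that match it, lines (a string "A,B") keeps lines A to B, and quiet returns only ok. Input that does not fit is refused with a message, and nothing moves.
- arm.observe(): the state, without advancing time (a new reading comes with each control period).
- arm.get_image(name): name is "scene" or "top"; returns a dict with "image" (420x560x3 uint8, blue, green, red), "fx", "fy", "cx", "cy" (pixels), "cam_to_world" (4x4, takes a point from camera to world coordinates). Camera axes: x right, y down, z forward; pixel columns grow to the right and rows downward; lengths in m; the calibration is good to about 2 mm. A picture is of the moment at which its call begins. There is no depth.
- arm.sign_off(): hands the job in; it is judged then, once.
The state is a dict: "clock": time; "joints": joint angles; "dq": joint speeds; "joint_efforts": joint torques, N m; "position": TCP position; "ee_rot": TCP orientation; "force": force on the tool from outside, world axes, zero at the start; "ft_torque": the same for the moment, N m; "width": opening from 0.0 (shut) to 1.0 (fully open); "gripper_force": force on a finger pad.
Only numpy, scipy, OpenCV 4.12 (cv2) and the standard library are available. Lean on these libraries where they do the work, as an engineer would, in place of code of your own. Each camera call takes 0.05 s, during which the arm holds its last target. There are 200 camera calls.

## Working session

There is one attempt and no reset: what is moved stays moved. The work goes in short steps, Python scripts to look and compute and a tool call to move; the robot and the scene stay as the last step left them, time stands still between calls to the robot, and variables do not carry over. Pictures are saved under pics/ and viewed, at most 10 in all, crops included, and the job is handed in when it is done.

```bash
ls; mkdir -p pics
```

Run:
```python
from cell import arm
import cv2,numpy as np
np.set_printoptions(precision=4,suppress=True)
for n in("scene","top"):
    d=arm.get_image(n);cv2.imwrite(f"pics/{n}0.png",d["image"]);print(n,d["fx"],d["fy"],d["cx"],d["cy"]);print(d["cam_to_world"])
o=arm.observe();print(o["clock"],o["position"],o["ee_rot"],o["width"],arm.tcp_to_grasp)
```

```text
cell.py
pics
scene 405.7876812988307 405.7876812988307 275.48665651682416 208.63545467799767
[[ 0.5766  0.6834 -0.4478  0.914 ]
 [ 0.8169 -0.4887  0.3062 -0.2442]
 [-0.0096 -0.5424 -0.8401  0.7797]
 [ 0.      0.      0.      1.    ]]
top 520.5674555936265 520.5674555936265 272.1571291695994 217.7177236008466
[[-0.0221 -0.9837  0.1784  0.3342]
 [-0.9998  0.0221 -0.0021  0.048 ]
 [-0.0019 -0.1784 -0.984   1.1935]
 [ 0.      0.      0.      1.    ]]
0.1 [ 0.2274 -0.5817  0.2261] [-3.0859 -0.5818  0.0006] 1.0024374814216 0.0188
```

View pics/scene0.png

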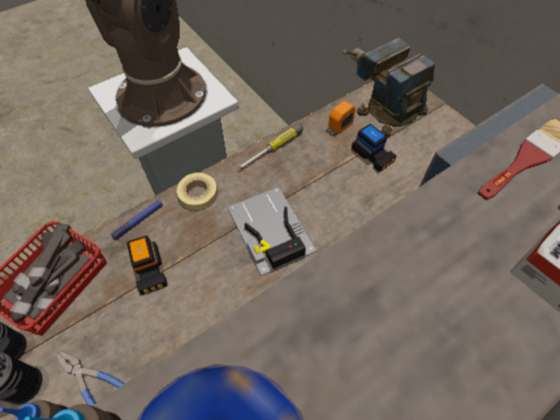

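View pics/top0.png

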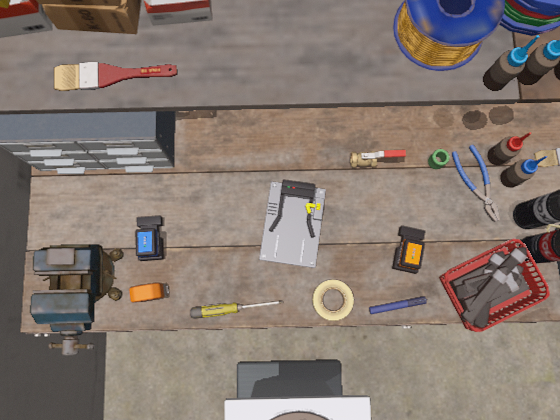

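Create h.py:
```python
import numpy as np,cv2
from cell import arm
np.set_printoptions(precision=4,suppress=True)
def grab(n): return arm.get_image(n)
def ray(d,u,v):
    T=d["cam_to_world"];return T[:3,3],T[:3,:3]@np.array([(u-d["cx"])/d["fx"],(v-d["cy"])/d["fy"],1])
def at(d,u,v,z):
    o,r=ray(d,u,v);return o+r*(z-o[2])/r[2]
def tri(rs):
    A=np.zeros((3,3));b=np.zeros(3)
    for o,r in rs:
        r=r/np.linalg.norm(r);P=np.eye(3)-np.outer(r,r);A+=P;b+=P@o
    return np.linalg.solve(A,b)
def proj(d,p):
    T=d["cam_to_world"];c=T[:3,:3].T@(np.asarray(p)-T[:3,3]);return d["fx"]*c[0]/c[2]+d["cx"],d["fy"]*c[1]/c[2]+d["cy"]
def crop(im,u,v,w,h,s):
    return cv2.resize(im[v:v+h,u:u+w],None,fx=s,fy=s,interpolation=cv2.INTER_CUBIC)
```

Run:
```python
from h import *
s=cv2.imread("pics/scene0.png");t=cv2.imread("pics/top0.png")
# top crops 60x50 x? ; left col pack, right col charger
a=np.hstack([crop(t,120,205,66,50,6),crop(t,255,172,80,100,3)[:300]])
b=np.hstack([crop(s,340,115,66,60,5)[:290],crop(s,222,180,100,97,3)[:290]])
w=max(a.shape[1],b.shape[1]);pad=lambda x:cv2.copyMakeBorder(x,0,0,0,w-x.shape[1],cv2.BORDER_CONSTANT)
c=np.vstack([pad(a),pad(b)]);print(a.shape,b.shape,c.shape);cv2.imwrite("pics/m1.png",c)
```

```text
(300, 636, 3) (290, 630, 3) (590, 636, 3)
```

View pics/m1.png

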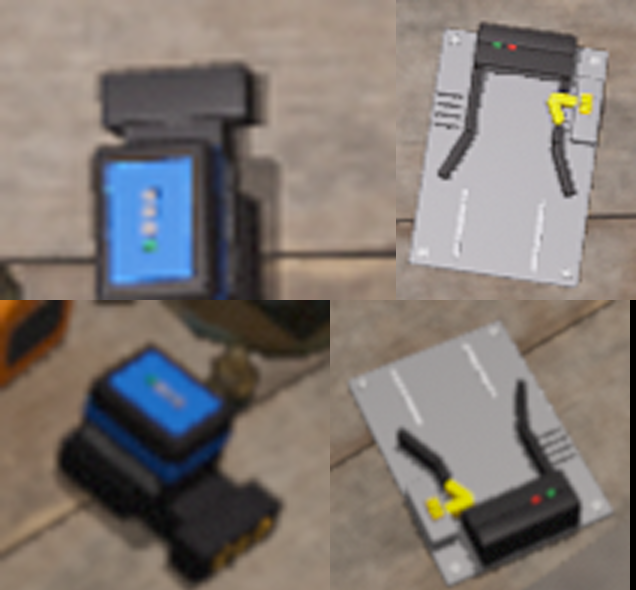

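Run:
```python
from h import *
s=cv2.imread("pics/scene0.png");t=cv2.imread("pics/top0.png")
c=np.hstack([crop(t,130,210,38,56,10),crop(s,350,118,42,56,9.5 if 0 else 10)])
cv2.imwrite("pics/m2.png",c);print(c.shape)
for n,im,r in(("top",t,(130,210,168,266)),("scene",s,(350,118,392,174))):
    hsv=cv2.cvtColor(im,cv2.COLOR_BGR2HSV);m=cv2.inRange(hsv,(95,120,170),(125,255,255));k=np.zeros_like(m);k[r[1]:r[3],r[0]:r[2]]=m[r[1]:r[3],r[0]:r[2]]
    p=np.argwhere(k)[:,::-1].astype(np.float32);print(n,len(p),p.mean(0),p.min(0),p.max(0),cv2.minAreaRect(p))
```

```text
(560, 800, 3)
top 254 [144.4921 241.3465] [138. 231.] [151. 251.] ((144.5, 241.0), (20.0, 13.0), 90.0)
scene 141 [372.5248 133.0213] [363. 126.] [382. 140.] ((372.5, 133.0), (18.584678649902344, 9.370426177978516), 38.65980911254883)
```

View pics/m2.png

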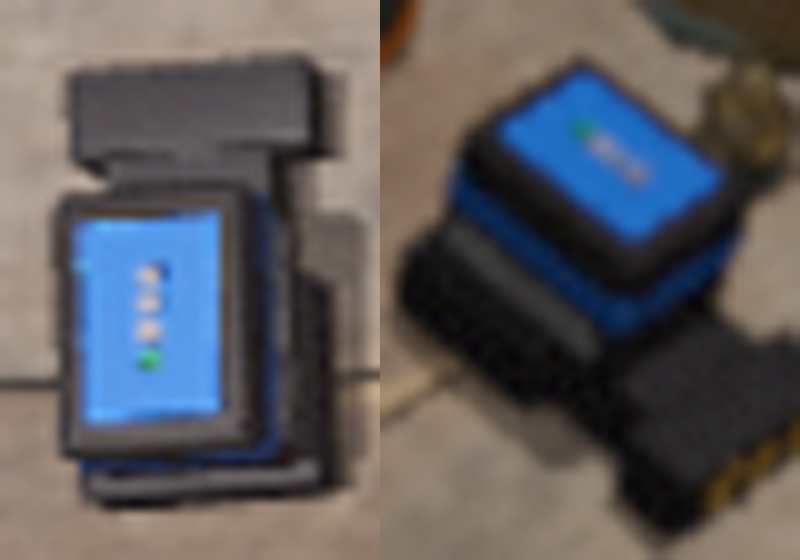

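Create fit.py:
```python
from h import *
from scipy.optimize import least_squares
def fit(obs,x0):
    # obs: list (d,(u,v),localpoint m); params x,y,z,yaw
    def f(q):
        c,s=np.cos(q[3]),np.sin(q[3]);r=[]
        for d,uv,p in obs:
            w=[q[0]+c*p[0]-s*p[1],q[1]+s*p[0]+c*p[1],q[2]+p[2]];r+=list(np.subtract(proj(d,w),uv))
        return r
    R=least_squares(f,x0,loss="soft_l1");print(R.x,np.degrees(R.x[3]));print(np.array(f(R.x)).reshape(-1,2).round(1).tolist());return R.x
```

Run:
```python
from fit import *
T=grab("top");S=grab("scene")
P=lambda *a:np.array(a)/1e3
t=lambda x,y:(130+x/10-.45,210+y/10-.45)
s=lambda x,y:(350+(x-380)/10-.45,118+y/10-.45)
o=[(T,t(62,203),P(15,22,64)),(T,t(238,193),P(15,-22,64)),(T,t(247,447),P(-45,-22,64)),(T,t(66,455),P(-45,22,64)),
(T,t(72,70),P(50,28,24)),(T,t(308,62),P(50,-28,24)),(T,t(72,155),P(28,28,24)),
(S,s(582,58),P(-45,22,64)),(S,s(465,150),P(-45,-22,64)),(S,s(630,293),P(15,-22,64)),(S,s(748,180),P(15,22,64))]
fit(o,[.35,.3,0,0])
print("blue tri",tri([ray(T,144.5,241.3),ray(S,372.5,133.0)]))
a=lambda x,y:(255+(x-396)/3-.33,172+y/3-.33)
b=lambda x,y:(222+(x-330)/3-.33,180+(y-300)/3-.33)
C=[P(-90,-65,6),P(-90,65,6),P(97,65,6),P(97,-65,6)]
o=list(zip([T]*4,[a(580,285),a(411,263),a(445,27),a(607,48)],C))+list(zip([S]*4,[b(350,380),b(500,322),b(612,512),b(447,585)],C))
q=fit(o,[.5,0,0,0]);c,s_=np.cos(q[3]),np.sin(q[3])
for n,X in(("home",.03),("set",-.06)):print(n,q[0]+c*X,q[1]+s_*X)
# orange pack blob too
```

```text
[ 0.5076  0.3273 -0.0051  0.0355] 2.031854908539207
[[-1.2, -1.0], [1.2, -1.2], [0.7, 0.4], [-1.3, 0.8], [-0.4, 0.1], [0.4, -0.5], [-0.3, 1.1], [-0.0, 0.2], [-1.6, -0.8], [-0.3, -0.2], [1.2, 2.5]]
blue tri [0.4928 0.3259 0.0659]
[ 0.5323 -0.001   0.0006 -0.1646] -9.430187767460785
[[-0.6, 0.4], [-0.7, -0.3], [-0.4, -0.3], [0.6, 0.3], [-1.9, 0.4], [-0.6, -0.6], [0.6, 0.0], [-0.0, 0.7]]
home 0.5618767359839878 -0.00596022958612152
set 0.4730929984899147 0.008785887075003575
```

Create go.py:
```python
from h import *
from scipy.spatial.transform import Rotation as R
def to(goal,yaw_deg=None):
    o=arm.observe();M=R.from_rotvec(o["ee_rot"]).as_matrix();y=np.degrees(np.arctan2(M[1,0],M[0,0]))
    print("t",o["clock"],"pos",o["position"],"yaw",round(y,2),"tilt",np.degrees(np.arccos(-M[2,2])).round(2),"w",o["width"])
    if yaw_deg is not None: print("turn",np.radians(y-yaw_deg))
    print("tool delta (current axes)",M.T@(np.array(goal)-o["position"]),"F",o["force"])
    if yaw_deg is not None:
        M2=M@R.from_euler("z",np.radians(y-yaw_deg)).as_matrix();print("after turn",M2.T@(np.array(goal)-o["position"]))
```

```text
(no output)
```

Emit:
jog_arm --ticks "0 0 -0.02 0.113 1 | 0 0 -0.02 0.113 1 | 0 0 -0.02 0.112 1 | 0 0 -0.01 0 1"

```text
clock: 0.6
position: [0.2279, -0.5825, 0.2984]
ee_rot: [3.139, 0.052, 0.001]
force: [0.0, -0.6, -0.7]
width: 1.0
gripper_force: 0.0
```

Run:
```python
from go import *
to([.45,-.3,.29],2);to([.493,.326,.16],2)
T=grab("top")
for p in([.455,.42,.1],[.53,.42,.1],[.455,.23,.1],[.48,.40,.03],[.48,.385,.05]):print(p,proj(T,p))
```

```text
t 0.6 pos [ 0.2279 -0.5825  0.2984] yaw 1.89 tilt 0.11 w 0.9995437369146722
turn -0.0019624394579384934
tool delta (current axes) [ 0.2313 -0.2751  0.008 ] F [ 0.0404 -0.5685 -0.6629]
after turn [ 0.2318 -0.2746  0.008 ]
t 0.6 pos [ 0.2279 -0.5825  0.2984] yaw 1.89 tilt 0.11 w 0.9995437369146722
turn -0.0019624394579384934
tool delta (current axes) [ 0.2948 -0.8996  0.1369] F [ 0.0404 -0.5685 -0.6629]
after turn [ 0.2965 -0.899   0.1369]
[0.455, 0.42, 0.1] (np.float64(95.33772821851505), np.float64(257.77352865590996))
[0.53, 0.42, 0.1] (np.float64(96.69235910771334), np.float64(222.6930704970964))
[0.455, 0.23, 0.1] (np.float64(185.53247416628676), np.float64(255.77103666950444))
[0.48, 0.4, 0.03] (np.float64(115.13477091323364), np.float64(249.67923085860576))
[0.48, 0.385, 0.05] (np.float64(119.22187455268735), np.float64(248.46114225171394))
```

Emit:
jog_arm --ticks "0.045 -0.02 0 0 1 | 0.045 -0.02 0 0 1 | 0.04 -0.03 0 0 1 | 0.03 -0.04 0 0 1 | 0.02 -0.045 0 0 1 | 0.02 -0.045 0 0 1 | 0.01 -0.045 0 0 1 | 0.01 -0.045 0 0 1"

```text
clock: 1.45
position: [0.4375, -0.2824, 0.2958]
ee_rot: [-3.141, -0.062, 0.002]
force: [0.0, 0.4, 0.2]
width: 0.999
gripper_force: 0.0
```

Run:
```python
from go import *
s=cv2.imread("pics/scene0.png");t=cv2.imread("pics/top0.png")
c=np.hstack([crop(t,28,235,100,125,4),crop(s,342,33,100,125,4)]);cv2.imwrite("pics/m3.png",c);print(c.shape)
to([.493,.326,.16],2)
```

```text
(500, 800, 3)
t 1.45 pos [ 0.4375 -0.2824  0.2958] yaw 2.25 tilt 0.06 w 0.9990785820656737
turn 0.004334340509368651
tool delta (current axes) [ 0.0795 -0.6057  0.1359] F [0.0029 0.3515 0.2418]
after turn [ 0.0769 -0.606   0.1359]
```

View pics/m3.png

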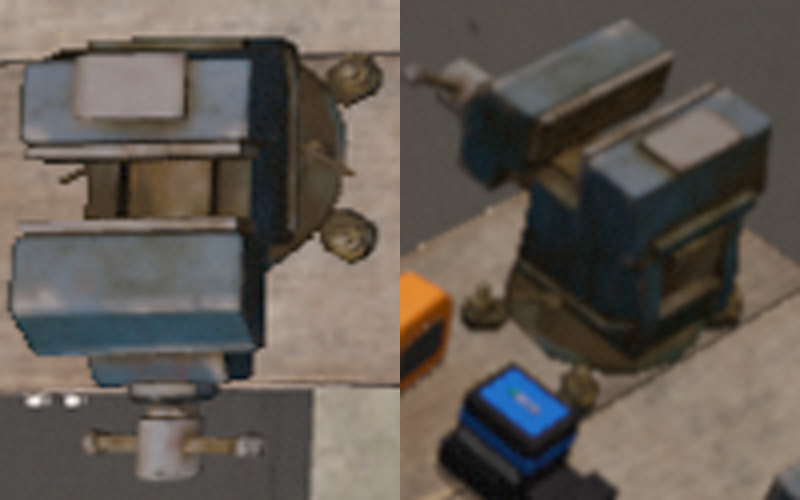

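Run:
```python
from go import *
T=grab("top");S=grab("scene")
print(tri([ray(T,90.3,249.8),ray(S,399.3,81.5)]), tri([ray(T,90.5,270),ray(S,389.3,71.3)]))
```

```text
[0.4648 0.4111 0.1574] [0.4264 0.4111 0.1598]
```

Emit:
jog_arm --ticks "0.006 -0.04 0 0 1 | 0.006 -0.04 0 0 1 | 0.006 -0.04 0 0 1 | 0.006 -0.04 0 0 1 | 0.006 -0.04 0 0 1 | 0.006 -0.04 0 0 1 | 0.006 -0.04 0 0 1 | 0.006 -0.04 0 0 1 | 0.006 -0.04 0 0 1 | 0.006 -0.04 0 0 1"

```text
clock: 2.55
position: [0.4834, 0.1183, 0.2961]
ee_rot: [3.141, 0.059, -0.001]
force: [0.6, -0.6, -0.5]
width: 1.002
gripper_force: 0.0
```

Emit:
jog_arm --ticks "0.006 -0.04 0 0 1 | 0.005 -0.04 0 0 1 | 0.005 -0.04 0 0 1 | 0.005 -0.04 0 0 1 | 0 -0.02 0 0 1 | 0 0 0 0 1"

```text
clock: 3.15
position: [0.4971, 0.3011, 0.2955]
ee_rot: [-3.14, -0.067, 0.003]
force: [-0.5, -1.1, -0.7]
width: 1.0
gripper_force: 0.0
```

Run:
```python
from go import *
to([.496,.308,.031],2)
```

```text
t 3.15 pos [0.4971 0.3011 0.2955] yaw 2.44 tilt 0.14 w 1.000260451760004
turn 0.007704956893998739
tool delta (current axes) [-0.0002 -0.0066  0.2645] F [-0.5225 -1.0554 -0.6679]
after turn [-0.0003 -0.0066  0.2645]
```

Emit:
jog_arm --ticks "0 -0.0065 0.04 0.007 1 | 0 0 0.04 0 1 | 0 0 0.04 0 1 | 0 0 0.04 0 1 | 0 0 0.03 0 1 | 0 0 0.015 0 1 | 0 0 0 0 1"

```text
clock: 3.85
position: [0.497, 0.3015, 0.0889]
ee_rot: [3.138, 0.045, -0.007]
force: [0.2, -0.1, 0.8]
width: 0.995
gripper_force: 0.0
```

Run:
```python
from go import *
to([.496,.308,.031],2)
T=grab("top");S=grab("scene")
c=np.hstack([crop(T["image"],90,190,100,125,4),crop(S["image"],310,63,100,125,4)]);cv2.imwrite("pics/m4.png",c)
```

```text
t 3.85 pos [0.497  0.3015 0.0889] yaw 1.63 tilt 0.31 w 0.9954249845779568
turn -0.006396152635978857
tool delta (current axes) [-0.0005 -0.0067  0.0579] F [ 0.221  -0.1034  0.7957]
after turn [-0.0005 -0.0068  0.0579]
```

View pics/m4.png

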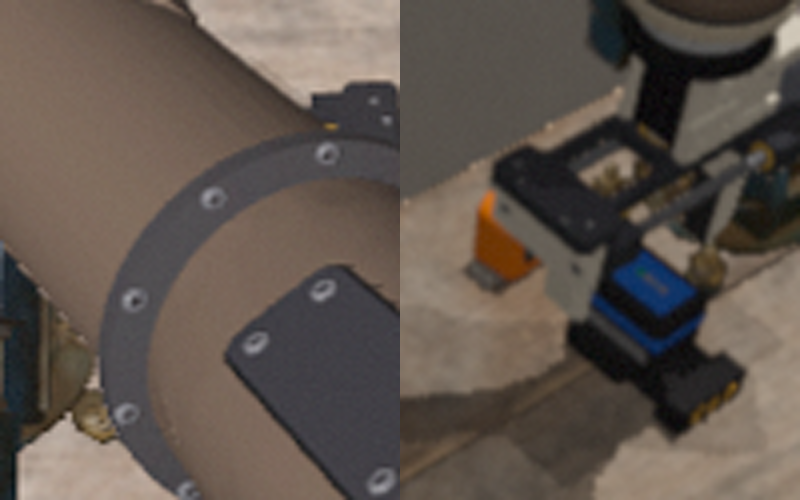

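Emit:
jog_arm --ticks "0 -0.0085 0 -0.006 1 | 0 0 0 0 1 | 0 0 0 0 1"

```text
clock: 4.25
position: [0.4981, 0.3136, 0.0926]
ee_rot: [-3.14, -0.054, -0.002]
force: [0.3, 0.1, 0.0]
width: 1.003
gripper_force: 0.0
```

Run:
```python
from go import *
to([.496,.310,.031],2)
```

```text
t 4.25 pos [0.4981 0.3136 0.0926] yaw 1.99 tilt 0.1 w 1.0032523838164904
turn -0.00020769109833435165
tool delta (current axes) [-0.0023  0.0036  0.0616] F [0.2952 0.1003 0.028 ]
after turn [-0.0023  0.0036  0.0616]
```

Emit:
jog_arm --ticks "-0.002 0.0036 0.02 0 1 | 0 0 0 0 1 | 0 0 0 0 1 | 0 0 0 0 1"

```text
clock: 4.65
position: [0.4962, 0.3096, 0.0725]
ee_rot: [-3.141, -0.053, -0.001]
force: [-0.4, 0.5, 0.5]
width: 1.001
gripper_force: 0.0
```

Emit:
jog_arm --ticks "0 0 0 0 1"

```text
clock: 4.75
position: [0.4963, 0.3096, 0.0725]
ee_rot: [-3.14, -0.053, -0.001]
force: [-0.3, 0.5, -0.5]
width: 1.0
gripper_force: 0.0
```

Run:
```python
from go import *
to([.496,.310,.031],2)
```

```text
t 4.75 pos [0.4963 0.3096 0.0725] yaw 1.94 tilt 0.06 w 0.9995847413846259
turn -0.001124911567670097
tool delta (current axes) [-0.0003 -0.0004  0.0415] F [-0.2917  0.5428 -0.493 ]
after turn [-0.0003 -0.0004  0.0415]
```

Settles well with ~3 hold rows. Descend, then close.

Emit:
jog_arm --ticks "0 0 0.02 0 1 | 0 0 0.015 0 1 | 0 0 0.0065 0 1 | 0 0 0 0 1 | 0 0 0 0 1 | 0 0 0 0 1"

```text
clock: 5.35
position: [0.4963, 0.3095, 0.0308]
ee_rot: [-3.141, -0.053, -0.001]
force: [0.4, 0.8, -0.1]
width: 1.001
gripper_force: 0.0
```

Emit:
jog_arm --ticks "0 0 0 0 0.8 | 0 0 0 0 0.7 | 0 0 0 0 0.6 | 0 0 0 0 0.5 | 0 0 0 0 0.3 | 0 0 0 0 0.3 | 0 0 0 0 0.3" --squeeze 25

```text
clock: 6.05
position: [0.4961, 0.3099, 0.0306]
ee_rot: [-3.14, -0.054, -0.001]
force: [-0.1, 3.7, 2.0]
width: 0.48
gripper_force: 24.8
```

Run:
```python
from go import *
to([.496,.310,.031],2)
```

```text
t 6.05 pos [0.4961 0.3099 0.0306] yaw 1.96 tilt 0.07 w 0.4796025921453747
turn -0.0007792701725859423
tool delta (current axes) [-0.0001 -0.0001 -0.0004] F [-0.1478  3.748   2.0268]
after turn [-0.0001 -0.0001 -0.0004]
```

Emit:
jog_arm --ticks "0 0 -0.02 0 0.3 | 0 0 -0.03 0 0.3 | 0 0.01 -0.03 0 0.3 | -0.005 0.03 -0.01 0 0.3 | -0.01 0.04 0 0 0.3 | -0.01 0.04 0 0 0.3 | -0.01 0.04 0 0 0.3 | -0.01 0.04 0 0 0.3 | 0 0.04 0 0 0.3 | 0 0.04 0 0 0.3" --squeeze 35

```text
clock: 7.05
position: [0.4584, 0.025, 0.1195]
ee_rot: [3.14, 0.052, -0.005]
force: [2.0, 0.1, -5.6]
width: 0.483
gripper_force: 34.7
```

Emit:
jog_arm --ticks "0 0.018 0 0 0.3 | 0 0 0 0.1 0.3 | 0 0 0 0.1 0.3 | 0 0 0 0 0.3 | 0 0 0 0 0.3 | 0 0 0 0 0.3"

```text
clock: 7.65
position: [0.4605, 0.0097, 0.1199]
ee_rot: [3.131, -0.257, -0.002]
force: [0.8, -0.1, -6.1]
width: 0.479
gripper_force: 34.7
```

Run:
```python
from go import *
to([.461,.0107,.045],-9.43)
T=grab("top");S=grab("scene")
print(proj(S,[.47,.01,.05]),proj(T,[.47,.01,.05]))
u,v=map(int,proj(S,[.5,.01,.08]))
c=np.hstack([crop(T["image"],230,150,100,125,4),crop(S["image"],u-50,v-62,100,125,4)]);cv2.imwrite("pics/m5.png",c);print(u-50,v-62)
cv2.imwrite("pics/s5.png",S["image"])
```

```text
t 7.65 pos [0.4605 0.0097 0.1199] yaw -9.39 tilt 0.06 w 0.47911296189783337
turn 0.0007427105830440858
tool delta (current axes) [ 0.0004 -0.0011  0.0749] F [ 0.843  -0.0523 -6.0655]
after turn [ 0.0004 -0.0011  0.0749]
(np.float64(256.61854327804616), np.float64(194.0700294792635)) (np.float64(288.9789260037027), np.float64(249.1979744279819))
213 133
```

View pics/m5.png

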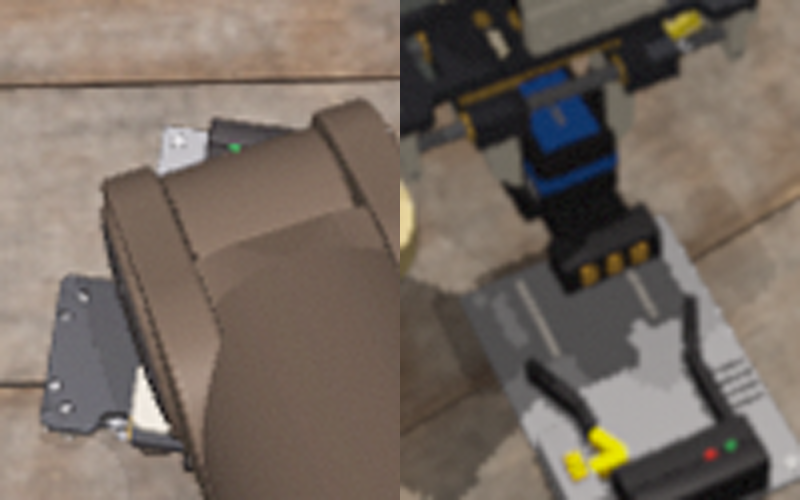

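Run:
```python
from go import *
S=grab("scene")
a=at(S,254,197.3,.1134);b=at(S,277.8,185.8,.1134);o=arm.observe();p=o["position"];y=np.radians(-9.4)
R2=np.array([[np.cos(y),np.sin(y)],[-np.sin(y),np.cos(y)]])
print(a,b,R2@(a-p)[:2],R2@(b-p)[:2])
```

```text
[ 0.5121 -0.0207  0.1134] [0.5166 0.0342 0.1134] [ 0.0556 -0.0217] [0.0511 0.0332]
```

Emit:
jog_arm --ticks "0 -0.001 0.03 0 0.3 | 0 0 0.02 0 0.3 | 0 0 0.02 0 0.3 | 0 0 0.005 0 0.3 | 0 0 0 0 0.3 | 0 0 0 0 0.3"

```text
clock: 8.4
position: [0.4617, 0.0109, 0.0459]
ee_rot: [-3.131, 0.26, -0.001]
force: [0.8, 0.1, -5.3]
width: 0.477
gripper_force: 34.7
```

Run:
```python
from go import *
S=grab("scene");u0,v0=225,150
im=crop(S["image"],u0,v0,75,60,10)
o=arm.observe();p=o["position"];y=np.radians(-9.43);c,s=np.cos(y),np.sin(y);z0=p[2]-.0306
def L(x,yy,z):
    x+=.012;w=[p[0]+c*x-s*yy,p[1]+s*x+c*yy,z0+z];q=proj(S,w);return int((q[0]-u0+.45)*10),int((q[1]-v0+.45)*10)
for poly in([(.05,.028,.024),(.05,-.028,.024),(.05,-.028,0),(.05,.028,0)],[(.015,.022,.064),(.015,-.022,.064),(-.045,-.022,.064),(-.045,.022,.064)]):
    cv2.polylines(im,[np.array([L(*k) for k in poly])],True,(0,255,0),1)
cv2.imwrite("pics/m6.png",im)
```

```text
(no output)
```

View pics/m6.png

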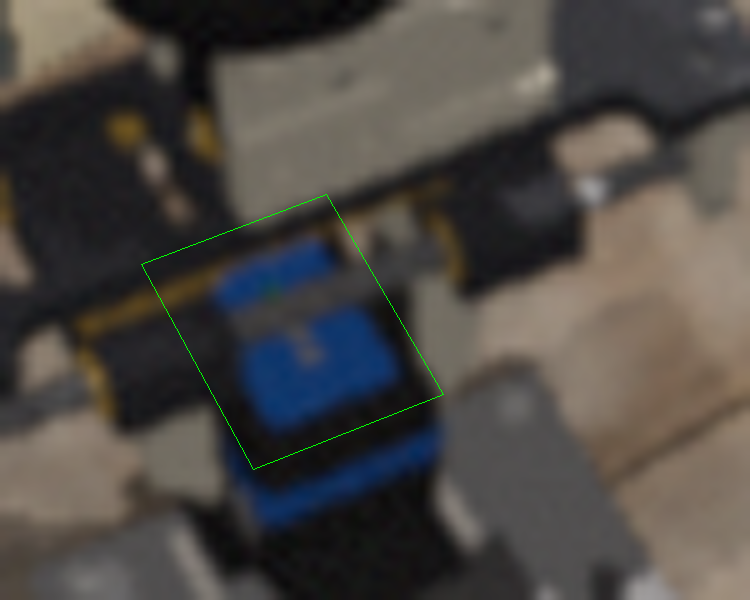

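Emit:
jog_arm --ticks "0 0 0.006 0 0.3 | 0 0 0.002 0 0.3 | 0 0 0.001 0 0.3 | 0 0 0 0 0.3 | 0 0 0 0 0.3"

```text
clock: 8.95
position: [0.4611, 0.0107, 0.0365]
ee_rot: [3.131, -0.261, 0.0]
force: [-2.3, 0.4, 3.2]
width: 0.476
gripper_force: 34.7
```

Run:
```python
from go import *
to([.461,.0107,.0366],-9.43)
S=grab("scene");u0,v0=225,155
im=crop(S["image"],u0,v0,100,75,8)
o=arm.observe();p=o["position"];y=np.radians(-9.43);c,s=np.cos(y),np.sin(y);z0=p[2]-.0306
def L(x,yy,z,ch=0):
    if ch: w=[.5323+c*x-s*yy,-.001+s*x+c*yy,z]
    else: x+=.012;w=[p[0]+c*x-s*yy,p[1]+s*x+c*yy,z0+z]
    q=proj(S,w);return int((q[0]-u0+.45)*8),int((q[1]-v0+.45)*8)
for poly in([(.05,.028,.024),(.05,-.028,.024),(.05,-.028,0),(.05,.028,0)],[(.015,.022,.064),(.015,-.022,.064),(-.045,-.022,.064),(-.045,.022,.064)],[(.097,.065,.006,1),(.097,-.065,.006,1),(-.09,-.065,.006,1),(-.09,.065,.006,1)],[(.015,.03,.03,1),(.08,.03,.03,1),(.08,-.03,.03,1),(.015,-.03,.03,1)]):
    cv2.polylines(im,[np.array([L(*k) for k in poly])],True,(0,255,0),1)
cv2.imwrite("pics/m7.png",im)
```

```text
t 8.95 pos [0.4611 0.0107 0.0365] yaw -9.53 tilt 0.02 w 0.47585141355576716
turn -0.0017485725690810816
tool delta (current axes) [-0.0001  0.     -0.0001] F [-2.3126  0.3691  3.1976]
after turn [-0.0001  0.     -0.0001]
```

View pics/m7.png

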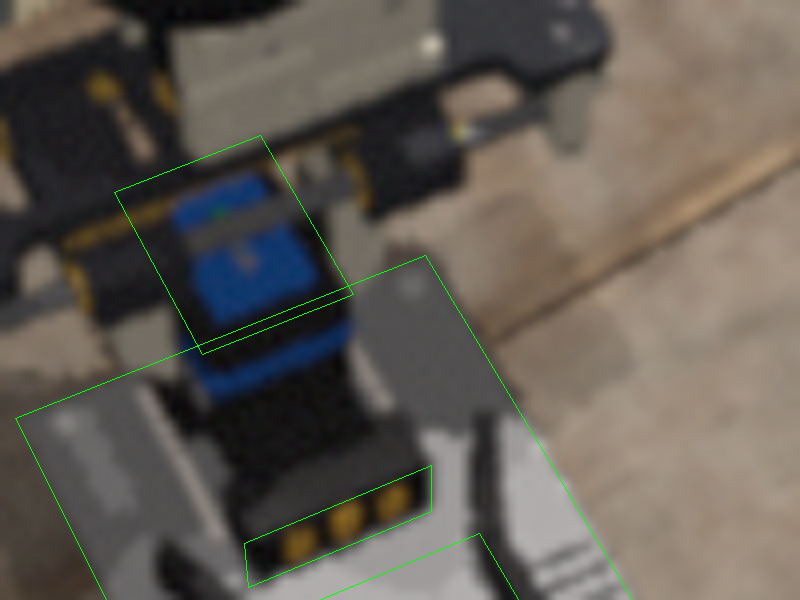

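Emit:
jog_arm --ticks "0.008 0 0 0 0.3 | 0.01 0 0 0 0.3 | 0.01 0 0 0 0.3 | 0.01 0 0 0 0.3 | 0.01 0 0 0 0.3 | 0.01 0 0 0 0.3 | 0.005 0 0 0 0.3 | 0 0 0 0 0.3 | 0 0 0 0 0.3"

```text
clock: 9.9
position: [0.5252, 0.0011, 0.0366]
ee_rot: [-3.13, 0.26, -0.005]
force: [3.2, 2.8, 1.2]
width: 0.479
gripper_force: 34.8
```

Run:
```python
from go import *
to([.5501,-.0040,.0366],-9.43)
```

```text
t 9.9 pos [0.5252 0.0011 0.0366] yaw -9.5 tilt 0.18 w 0.4789404716208566
turn -0.001160850123040785
tool delta (current axes) [0.0254 0.0009 0.    ] F [3.1763 2.8246 1.2468]
after turn [0.0254 0.0009 0.    ]
```

Emit:
jog_arm --ticks "0.007 0.0005 0 0 0.3 | 0.007 0 0 0 0.3 | 0.006 0 0 0 0.3 | 0.004 0 0 0 0.3 | 0 0 0 0 0.3 | 0 0 0 0 0.3"

```text
clock: 10.5
position: [0.5475, -0.0041, 0.0365]
ee_rot: [-3.131, 0.261, -0.002]
force: [0.4, 1.8, 3.9]
width: 0.479
gripper_force: 34.8
```

Emit:
jog_arm --ticks "0.002 0 0 0 0.3 | 0 0 0 0 0.3"

```text
clock: 10.7
position: [0.548, -0.0043, 0.0365]
ee_rot: [3.131, -0.261, -0.003]
force: [-6.1, 2.2, 11.6]
width: 0.481
gripper_force: 34.7
```

Emit:
jog_arm --ticks "0.002 0 0 0 0.3 | 0 0 0 0 0.3"

```text
clock: 10.9
position: [0.5481, -0.0043, 0.0365]
ee_rot: [3.13, -0.26, -0.008]
force: [-13.0, 2.7, 19.5]
width: 0.475
gripper_force: 34.8
```

Run:
```python
from go import *
to([.5501,-.0040,.0366],-9.43)
```

```text
t 10.9 pos [ 0.5481 -0.0043  0.0365] yaw -9.5 tilt 0.28 w 0.4754980465747814
turn -0.0012000731772933554
tool delta (current axes) [ 0.0019 -0.0006 -0.0001] F [-12.9661   2.7228  19.4559]
after turn [ 0.0019 -0.0006 -0.0001]
```

Emit:
jog_arm --ticks "0.002 0 0 0 0.3 | 0 0 0 0 0.3"

```text
clock: 11.1
position: [0.5486, -0.004, 0.0364]
ee_rot: [3.13, -0.259, -0.011]
force: [-19.2, 5.1, 24.0]
width: 0.479
gripper_force: 34.9
```

Emit:
jog_arm --ticks "-0.006 0 0 0 0.3 | -0.003 0 0 0 0.3 | 0 0 0 0 0.3 | 0 0 0 0 0.3"

```text
clock: 11.5
position: [0.5449, -0.004, 0.0365]
ee_rot: [3.13, -0.262, 0.002]
force: [3.5, -0.6, 4.7]
width: 0.48
gripper_force: 34.9
```

Emit:
jog_arm --ticks "-0.002 0 0 0 0.3 | 0 0 0 0 0.3 | 0 0 0 0 0.3"

```text
clock: 11.8
position: [0.5445, -0.0039, 0.0367]
ee_rot: [-3.131, 0.262, -0.007]
force: [8.0, -1.8, -0.0]
width: 0.476
gripper_force: 34.9
```

Emit:
jog_arm --ticks "0.004 0 0 0 0.3 | 0.004 0 0 0 0.3 | 0 0 0 0 0.3 | 0 0 0 0 0.3"

```text
clock: 12.2
position: [0.5485, -0.0044, 0.0364]
ee_rot: [3.13, -0.261, -0.004]
force: [-5.7, 0.9, 12.9]
width: 0.475
gripper_force: 34.8
```

Emit:
jog_arm --ticks "-0.002 0 0 0 0.3 | 0 0 0 0 0.3 | 0 0 0 0 0.6 | 0 0 0 0 0.8 | 0 0 0 0 0.85 | 0 0 0 0 0.85 | 0 0 0 0 0.85"

```text
clock: 12.9
position: [0.5476, -0.0043, 0.036]
ee_rot: [3.131, -0.261, -0.001]
force: [-0.3, 0.6, -0.5]
width: 0.836
gripper_force: 0.0
```

Emit:
jog_arm --ticks "0 0 -0.01 0 0.85 | 0 0 -0.03 0 0.85 | 0 0 -0.04 0 0.85 | 0 0 -0.04 0 0.85 | -0.02 0 -0.04 0 0.85 | -0.04 0.02 0 0 0.85 | -0.02 0.04 0 0 0.85 | 0 0.045 0 0 0.85 | 0 0.045 0 0 0.85 | 0 0.045 0 0 0.85"

```text
clock: 13.9
position: [0.4361, -0.1848, 0.1974]
ee_rot: [3.13, -0.26, 0.002]
force: [0.6, -0.1, 0.4]
width: 0.848
gripper_force: 0.0
```

Emit:
jog_arm --ticks "0 0.045 0 0 0.85 | 0 0.03 0 0 0.85 | 0 0 0 0 0.85 | 0 0 0 0 0.85"

```text
clock: 14.3
position: [0.4241, -0.2574, 0.1967]
ee_rot: [-3.13, 0.263, -0.001]
force: [0.4, 0.4, 1.1]
width: 0.852
gripper_force: 0.0
```

Run:
```python
from go import *
T=grab("top");S=grab("scene")
y=np.radians(-9.43);c,s=np.cos(y),np.sin(y)
ims=[]
for d,u0,v0 in((T,245,165),(S,215,165)):
    im=crop(d["image"],u0,v0,100,120,4)
    def L(x,yy,z): q=proj(d,[.5323+c*(x+.03)-s*yy,-.001+s*(x+.03)+c*yy,z+.006]);return int((q[0]-u0+.45)*4),int((q[1]-v0+.45)*4)
    cv2.polylines(im,[np.array([L(*k) for k in [(.015,.022,.064),(.015,-.022,.064),(-.045,-.022,.064),(-.045,.022,.064)]])],True,(0,255,0),1);ims.append(im)
cv2.imwrite("pics/m8.png",np.hstack(ims));cv2.imwrite("pics/t8.png",T["image"]);print(arm.observe()["clock"],arm.observe()["force"])
```

```text
14.4 [-0.2673 -0.2172  0.1594]
```

View pics/m8.png

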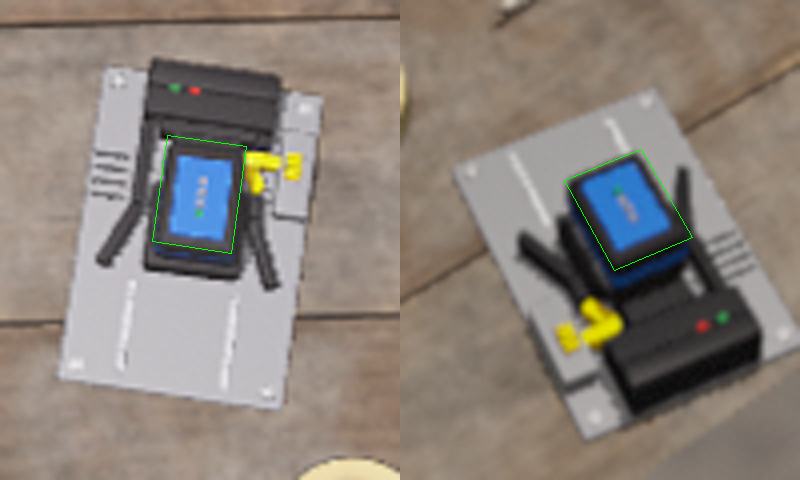

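The pack sits under the hood and matches the home outline. The yellow catch is out in the notch at about (255,165), and nothing is touching it.

```bash
python3 -c "
from cell import arm
print(arm.sign_off())"
```

```text
the job is handed in; nothing more can be done
None
```

The blue pack is fully home in the charger, and the catch held it at about 8 N when I tugged back. I let go, moved the arm clear and handed the job in at about 14.4 s, without touching the orange pack.

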